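Set the tray-stop leg to its length mark and close its cam lever

TASK

Take hold of the upright black post on the sliding tray-stop leg, draw the leg along its rail against its return spring until the pointer at the foot of the post stands over the middle of the length-mark clip, and only then, still gripping the post there, swing the cam lever round the post fully closed. Finish while still gripping the post with the pointer over the mark and the lever closed: the leg springs back if you let go, even with the lever closed, so do not release it. Leave the buns, nozzle, cup, jar and brush where they are.

Things in the scene. Friction and masses are not known exactly. Their poses are not given: they have to be found in the camera images.
- post_mid (a point): Middle of the grip post: upright round black plastic post, 22 mm diameter, standing on the sliding leg from 34 to 105 mm above the table. This point is on its axis, 75 mm above the table. Its y axis is the slide direction, x is to the right of it seen from above, z up; these axes do not turn. The post is a sleeve that turns easily on its own axis with the hand that grips it.
- pointer (a point): Tip of the steel pointer, which sticks out in the post's +x direction from the foot of the post, square to the rail and level with the post's axis: 8 mm wide, tip 51 mm from that axis and 30 mm above the table.
- mark (a point): The length mark: a small dark steel clip, 10 mm wide along the rail, fixed on the rail's +x side. This point is the middle of its width, 12 mm above the table, 46 mm from the rail's centre line. Its y axis is the slide direction (world +y, up to 0.25 rad off), x across the rail. The pointer is over its middle when the post's axis is at y = 0 in this frame, 90 to 165 mm from where it starts.
- rail: Low aluminium rail fixed to the table, base 110 by 420 mm along its y (the slide direction); origin under its middle. Walls 26 mm high. The leg, a flat steel bar 36 mm wide, runs in it and out under a dark bridge 160 to 190 mm in +y from the middle (top 52 mm high), ending in a rubber foot 48 mm across, 320 to 338 mm ahead of the post.
- leg (a joint): How far the leg has been drawn out, in m: 0 at its inner stop, where it starts, growing along the mark's +y up to 0.20. A spring pulls it back with about 3 N at 0 and 6.5 N at 0.17 m, plus 0.8 N friction; it never stays out by itself.
- lever (a joint): The cam lever, in rad: turns about the post's axis, clockwise seen from above as it closes. 0 fully open, 0.8 fully closed (hard stop); starts between 0 and 0.2. At 0 it points 0.77 rad clockwise from the post's +x; closed, it points to -y, back along the rail. It stays where it is left (friction 0.06 N m) and travels with the leg.
- lever_blade (a point): Middle of the lever's upright steel blade, 65 mm above the table, 33 mm from the post's axis. The blade stands radially, 18 to 48 mm from the axis, 6 mm thick, 45 to 86 mm above the table: the side of a finger gripping the post at this height meets it when the gripper turns clockwise about the post. Below it the lever's arm reaches 63 mm from the axis, 35 to 45 mm above the table.
- post: The same post, origin on its axis at its foot, 34 mm above the table; it turns on its axis, so its yaw means nothing.
- bun_a_c (a point): Bystander: a bun, 72 mm across, 40 mm high; its centre.
- bun_b_c (a point): Bystander: a second bun of the same size; its centre.
- nozzle_c (a point): Bystander: a steel cone nozzle, 44 mm across, 55 mm high; its centre.
- cup_c (a point): Bystander: a steel cup, 64 mm across, 60 mm high; its centre.
- jar_c (a point): Bystander: an amber glass jar, 60 mm across, 75 mm high; its centre.
- brush: Bystander: a pastry brush lying on the table.

How it is judged:
By the outcome, as a careful person would: the job done as asked, in the order asked, and still so for the second after the job is handed in, while the arm keeps its last pose, push and grip.
It also fails if it takes over 51 s, if anything falls off the work surface, if the arm or the gripper's body presses on something with over 40 N, if the wrist force passes 120 N, or if a joint passes its speed limit or range.

ROBOT

A 6-joint arm with a two-finger parallel gripper is mounted at the origin on the work surface. World frame = base frame: x ahead of the robot, y to its left, z up, the work surface at z = 0. Lengths are in mm, angles in rad, forces in N, time in s.
With the tool pointing down it reaches from about 300 to 775 mm from the base axis. Payload 14.6 kg.
Tool frame: the origin (TCP) lies at the very end of the fingers, on their centre line; the grasp point (between the pads) lies manip.grasp_offset behind it (manip.grasp_offset is the distance from the TCP to the grasp point, in mm); z points along the fingers, y is the direction in which the jaws open and shut (so a half turn about z gives the same grasp; the last joint's range is limited). The gripper opens to 94 mm and grips with 3 to 60 N. Pads are 16 mm wide; open, the fingers measure 119 mm over their backs; the gripper's body (75 mm by 177 mm) begins 78 mm behind the grasp point.
Start: joints at [1.047, 0.3, 1.521, -0, 1.321, -0.067], TCP at [242.589, 493.599, 205.446] pointing down, gripper open.
Joint ranges: [-3.03, 3.03], [-0.79, 2.21], [0.23, 2.52], [-1.04, 4.18], [0, 3.07], [-2.55, 2.55]. Speed limits (rad/s): [2.22, 2.22, 2.57, 3.14, 3.14, 3.14].

INTERFACE

Orientations are given as [roll, pitch, yaw] about the fixed x, y, z axes, in that order (R = Rz(yaw) Ry(pitch) Rx(roll)).
In Python, from cell import manip gives the robot as it stands.
- The arm moves only by the tool send_rows, never from a script. Its argument "commands" is a list of rows, each a list of 2 entries, a list of its own where there are three numbers: the shift along the tool's x, y, z in m, then the turn about the tool's z in rad. A call has exactly 8 rows; each row is the pose to reach, as a shift and turn from the pose commanded when the call began, along the tool's axes at that moment; what a row does not reach only later rows make up. A row lasts 1/12 s, in which the tool goes at most 41.7 mm and 7.16 degrees, less where a joint would pass 70% of its speed; a pose out of reach is approached as far as the arm can. A call with a gripper value outside its range is refused whole. "hand" is the closure, from -1 (fully open) to 1 (shut), so that 0 is half open, set as the call begins (left out, the last holds). The fingers move at their own pace and stop on an object; "force" is the grip in N (left out, the last holds). Time passes only in rows, so rows that repeat a pose let the fingers close, or fill a call up. It gives the time, the measured TCP pose, the force and the opening at its end, in the units of the state.
- manip.read_state(): the state, without advancing time (a new reading comes with each control period).
- manip.camera(name): name is "side" or "top" or "wrist"; returns the picture (400x640x3 uint8, red, green, blue); there is no depth.
- manip.camera_model(name): a dict with "K" (3x3 intrinsics, pixels), "eye" and "attitude" of the camera in the world; the wrist camera has in their place "mount" (4x4, takes a point from camera to tool coordinates, whose origin is the TCP and whose axes are the flange's). Camera axes: x right, y down, z forward; pixel columns grow to the right and rows downward; lengths in mm; the calibration is good to about 2 mm. A picture is of the moment at which its call begins: read the wrist's pose just before it. camera_model takes no time and is no camera call.
- manip.sign_off(): hands the job in, once; it reports no verdict.
The state is a dict: "clock": time; "joints": joint angles; "qd": joint speeds; "effort": joint torques, N m; "eef_pos": TCP position; "eef_rot": TCP orientation; "wrist_force": force on the tool from outside, world axes, zero at the start; "moment": the same for the moment, N m; "finger_gap": finger opening in mm.
Only numpy, scipy, OpenCV 4.12 (cv2) and the standard library are available. Lean on these libraries where they do the work, as an engineer would, in place of code of your own. Each camera call takes 0.05 s, during which the arm holds its last target.

## Working session

There is one attempt and no reset: what is moved stays moved. The work goes in short steps, Python scripts to look and compute and a tool call to move; the robot and the scene stay as the last step left them, time stands still between calls to the robot, and variables do not carry over. Pictures are saved under pics/ and viewed, and the job is handed in when it is done.

Besides the shell and the picture viewer there is one more tool, called after "Emit:" as name([rows], argument=value, ...), one row to a line, values as JSON. send_rows: Moves the arm, as the interface text tells. Its arguments: {"type":"object","properties":{"commands":{"type":"array","items":{"type":"array"}},"hand":{"type":"number"},"force":{"type":"number"}},"required":["commands"]}

```bash
mkdir -p pics; ls; python3 - <<'E'
from cell import manip
import cv2
print(manip.read_state(), manip.grasp_offset)
for n in ["top","side","wrist"]:
    im=manip.camera(n); cv2.imwrite(f"pics/{n}0.png",im[:,:,::-1]); print(n,manip.camera_model(n))
E
```

```text
pics
{'clock': 0.0, 'joints': array([ 1.04741852e+00,  3.00485174e-01,  1.52152396e+00, -1.41751116e-05,
        1.32069990e+00, -6.65785585e-02]), 'qd': array([ 0.00120844, -0.00024321,  0.0015519 ,  0.00029049,  0.00103592,
       -0.00071201]), 'effort': array([-2.91889650e-03, -5.31791174e+01, -3.52748716e+01,  7.07380241e-02,
        2.42361089e-02, -1.15462803e-04]), 'eef_pos': array([242.46815832, 493.40216012, 204.90277331]), 'eef_rot': array([-3.14047783e+00, -6.05722424e-05,  2.68479689e+00]), 'wrist_force': array([ 0.26166172,  0.97298671, -1.05169142]), 'moment': array([ 0.0303833 , -0.02504536,  0.07205432]), 'finger_gap': 93.91860785950848} 18.8
top {'K': array([[520.97228725,   0.        , 324.26243427],
       [  0.        , 520.97228725, 196.48631549],
       [  0.        ,   0.        ,   1.        ]]), 'eye': array([ 471.64151232, -151.11869616, 1194.05305283]), 'attitude': array([-3.03818249, -0.00435349, -1.59818339])}
side {'K': array([[378.7040606 ,   0.        , 321.18971945],
       [  0.        , 378.7040606 , 195.91150697],
       [  0.        ,   0.        ,   1.        ]]), 'eye': array([ 174.75213525, -588.73081374,  557.81152391]), 'attitude': array([-2.23933215, -0.0189123 , -0.77399298])}
wrist {'K': array([[334.27175489,   0.        , 323.00471439],
       [  0.        , 334.27175489, 193.84351149],
       [  0.        ,   0.        ,   1.        ]]), 'mount': array([[-5.07310740e-04, -9.63796475e-01, -2.66638514e-01,
         7.61798956e+01],
       [ 9.99999848e-01, -4.31230312e-04, -3.43882838e-04,
         1.77524241e-01],
       [ 2.16450458e-04, -2.66638648e-01,  9.63796547e-01,
        -1.78441644e+02],
       [ 0.00000000e+00,  0.00000000e+00,  0.00000000e+00,
         1.00000000e+00]])}
```

View pics/top0.png

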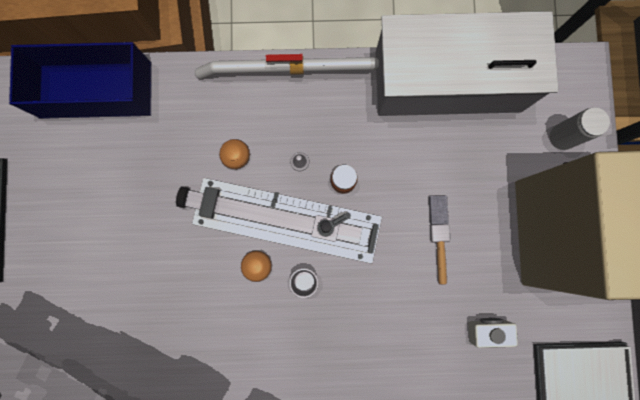

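View pics/side0.png

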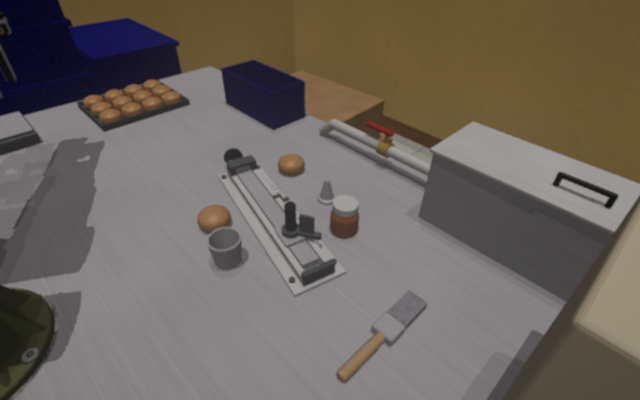

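View pics/wrist0.png

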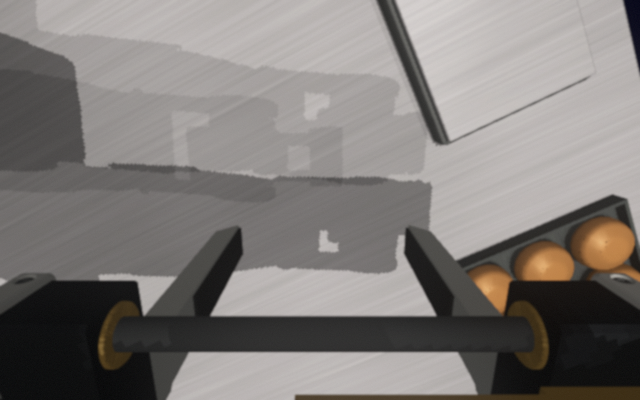

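```bash
python3 - <<'E'
import cv2
a=cv2.imread('pics/top0.png')[165:275,170:390]; cv2.imwrite('pics/z1.png',cv2.resize(a,None,fx=3.6,fy=3.6,interpolation=cv2.INTER_CUBIC))
a=cv2.imread('pics/side0.png')[140:300,200:370]; cv2.imwrite('pics/z2.png',cv2.resize(a,None,fx=3.6,fy=3.6,interpolation=cv2.INTER_CUBIC))
E
```

```text
(no output)
```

View pics/z1.png

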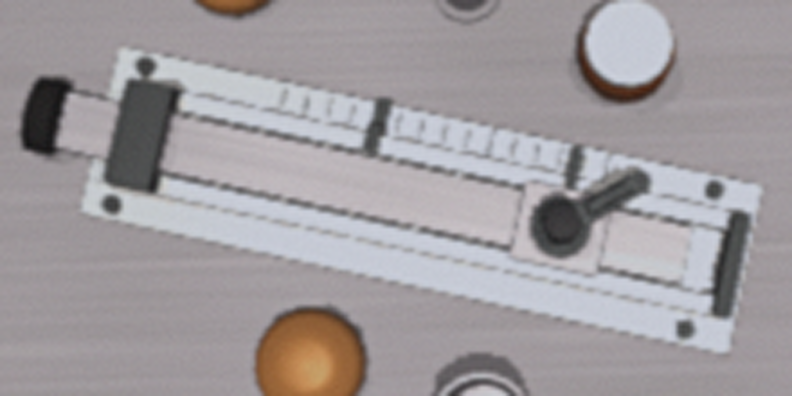

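View pics/z2.png

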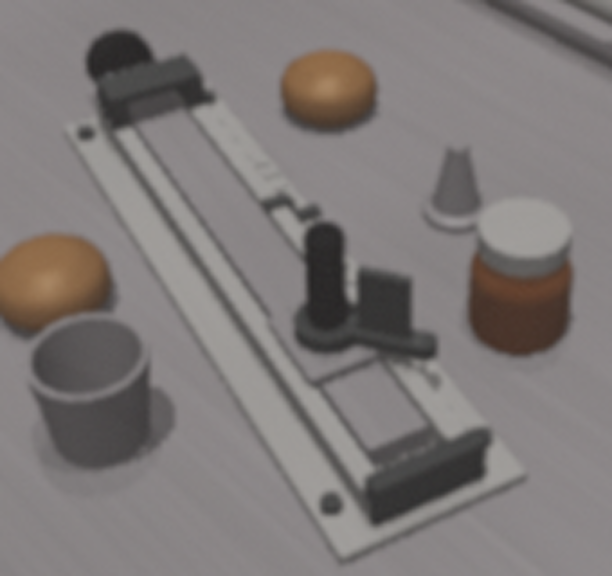

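```bash
cat > h.py <<'E'
import numpy as np, cv2
from scipy.spatial.transform import Rotation as R
from cell import manip
def ray(name,uv,st=None):
    m=manip.camera_model(name); K=m["K"]
    d=np.linalg.inv(K)@np.array([uv[0],uv[1],1.])
    if name=="wrist":
        T=m["mount"]; Rt=R.from_euler('xyz',st["eef_rot"]).as_matrix()
        return st["eef_pos"]+Rt@T[:3,3], Rt@(T[:3,:3]@d)
    return m["eye"], R.from_euler('xyz',m["attitude"]).as_matrix()@d
def onz(name,uv,z,st=None):
    e,d=ray(name,uv,st); return e+d*(z-e[2])/d[2]
def proj(name,p,st=None):
    m=manip.camera_model(name)
    if name=="wrist":
        T=m["mount"]; Rt=R.from_euler('xyz',st["eef_rot"]).as_matrix()
        e=st["eef_pos"]+Rt@T[:3,3]; A=Rt@T[:3,:3]
    else: e=m["eye"]; A=R.from_euler('xyz',m["attitude"]).as_matrix()
    c=A.T@(np.array(p)-e); q=m["K"]@c; return q[:2]/q[2]
E
python3 - <<'E'
from h import *
f=lambda x,y:((x+.5)/3.6-.5+170,(y+.5)/3.6-.5+165)
for n,p,z in [("posttop",(559,219),105),("pointer_far",(577,148),30),("clip far",(383,100),12),("clip mid",(379,125),12),("clip near",(373,150),12),("c1",(120,48),5),("c2",(760,186),5),("c3",(727,352),5),("c4",(82,210),5),("leverend",(642,183),45),("bridge",(142,135),52)]:
    print(n,onz("top",f(*p),z).round(1))
g=lambda x,y:((x+.5)/3.6-.5+200,(y+.5)/3.6-.5+140)
for n,p,z in [("posttop",(324,235),105),("clip far",(308,212),12),("clip near",(283,203),12),("c3",(343,560),5),("c2",(525,475),5)]:
    print(n,onz("side",g(*p),z).round(1))
# mask of rail
im=cv2.cvtColor(cv2.imread('pics/top0.png'),cv2.COLOR_BGR2HSV)
c=cv2.imread('pics/top0.png')[165:275,170:390]; print(c[70,40],c[30,60],c[85,180],c[20,200-10])
E
```

```text
posttop [ 523.6 -158.7  105. ]
pointer_far [ 571.  -171.6   30. ]
clip far [606.4 -49.8  12. ]
clip mid [590.6 -47.   12. ]
clip near [574.8 -43.   12. ]
c1 [645.2 118.1   5. ]
c2 [ 545.8 -287.5    5. ]
c3 [ 441.8 -262.7    5. ]
c4 [542.3 142.5   5. ]
leverend [ 547.1 -210.6   45. ]
bridge [584.3  94.2  52. ]
posttop [ 519.5 -163.9  105. ]
clip far [597.9 -52.2  12. ]
clip near [592.1 -34.2  12. ]
c3 [ 439.9 -266.1    5. ]
c2 [ 544.3 -291.     5. ]
[150 147 154] [209 203 199] [211 201 196] [149 149 153]
```

Emit:
send_rows([
  [[-0.015,-0.013,0],0.02],
  [[-0.04,-0.034,0],0.08],
  [[-0.07,-0.06,0],0.16],
  [[-0.1,-0.085,0],0.24],
  [[-0.13,-0.11,0],0.32],
  [[-0.16,-0.136,0],0.4],
  [[-0.19,-0.162,0],0.48],
  [[-0.22,-0.188,0],0.56],
], hand=-1, force=45)

```text
clock: 0.82
eef_pos: [357.3, 226.0, 205.4]
eef_rot: [3.142, 0.0, 2.121]
wrist_force: [0.5, 0.3, 0.7]
finger_gap: 94.1
```

```bash
cat > to.py <<'E'
import sys
from h import *
s=manip.read_state()
x,y,z,yaw=map(float,sys.argv[1:5])
A=R.from_euler('xyz',s["eef_rot"]).as_matrix()
print(s["clock"],s["eef_pos"].round(1),s["eef_rot"].round(3),s["joints"].round(2),s["wrist_force"].round(1),round(s["finger_gap"],1))
print("shift",(A.T@(np.array([x,y,z])-s["eef_pos"])).round(1),"turn",round(s["eef_rot"][2]-yaw,3))
E
python3 to.py 523.6 -158.7 170 1.37
```

```text
0.8167 [357.3 226.  205.4] [3.142 0.    2.121] [ 0.48  0.01  1.85 -0.    1.28 -0.07] [0.5 0.3 0.7] 94.1
shift [-414.9  -59.4   35.4] turn 0.751
```

Emit:
send_rows([
  [[-0.03,-0.004,0],0.05],
  [[-0.06,-0.008,0],0.1],
  [[-0.09,-0.013,0],0.15],
  [[-0.12,-0.017,0],0.2],
  [[-0.15,-0.021,0],0.25],
  [[-0.18,-0.026,0],0.3],
  [[-0.21,-0.03,0],0.35],
  [[-0.24,-0.034,0],0.4],
])

```text
clock: 1.48
eef_pos: [454.7, 4.3, 205.4]
eef_rot: [-3.142, -0.0, 1.722]
wrist_force: [-0.3, -0.2, -0.6]
finger_gap: 93.9
```

```bash
python3 to.py 523.6 -158.7 170 1.37
```

```text
1.4833 [454.7   4.3 205.4] [-3.142 -0.     1.722] [-0.07  0.09  1.78  0.    1.28 -0.22] [-0.3 -0.2 -0.6] 93.9
shift [-171.5   43.5   35.4] turn 0.352
```

Emit:
send_rows([
  [[-0.03,0.008,0.005],0.06],
  [[-0.06,0.015,0.01],0.12],
  [[-0.09,0.023,0.015],0.18],
  [[-0.12,0.03,0.02],0.24],
  [[-0.145,0.037,0.03],0.3],
  [[-0.165,0.042,0.035],0.35],
  [[-0.1715,0.0435,0.0354],0.352],
  [[-0.1715,0.0435,0.0354],0.352],
])

```text
clock: 2.15
eef_pos: [523.6, -157.8, 169.4]
eef_rot: [-3.14, -0.0, 1.372]
wrist_force: [-0.0, 0.1, -0.3]
finger_gap: 93.9
```

```bash
python3 to.py 523.6 -158.7 170 1.37; python3 - <<'E'
from h import *
s=manip.read_state()
im=manip.camera("wrist"); cv2.imwrite("pics/w1.png",im[:,:,::-1])
print(proj("wrist",[523.6,-158.7,105],s),s["eef_pos"])
E
```

```text
2.15 [ 523.6 -157.8  169.4] [-3.14  -0.     1.372] [-0.36  0.33  1.57 -0.    1.24 -0.16] [-0.   0.1 -0.3] 93.9
shift [-0.9  0.1 -0.6] turn 0.002
[321.49719529 207.80763451] [ 523.64945406 -157.80356931  169.43400124]
```

View pics/w1.png

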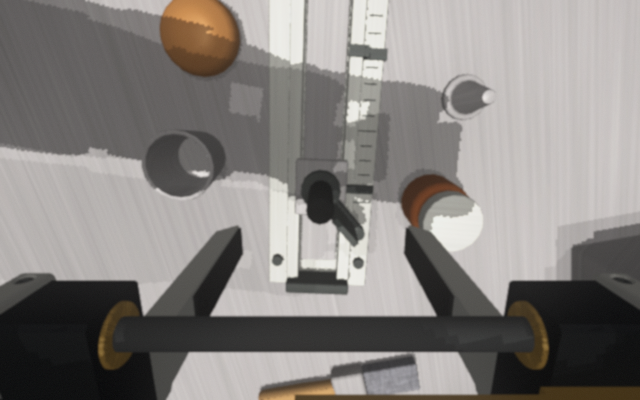

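```bash
python3 - <<'E'
import cv2
a=cv2.imread('pics/w1.png')[150:260,270:390]; cv2.imwrite('pics/z3.png',cv2.resize(a,None,fx=5,fy=5,interpolation=cv2.INTER_CUBIC))
a=cv2.imread('pics/w1.png')[25:85,330:410]; cv2.imwrite('pics/z4.png',cv2.resize(a,None,fx=6,fy=6,interpolation=cv2.INTER_CUBIC))
E
```

```text
(no output)
```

View pics/z3.png

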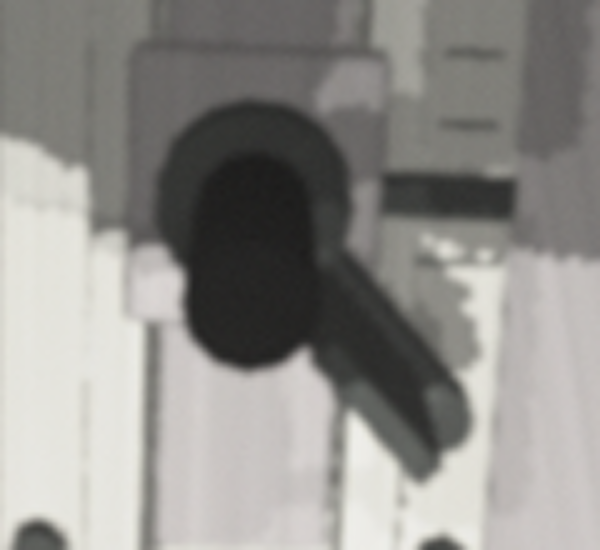

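View pics/z4.png

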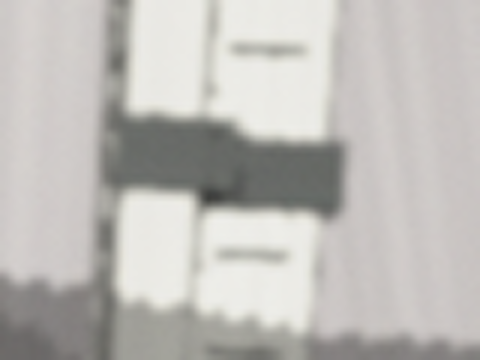

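```bash
python3 - <<'E'
from h import *
s=manip.read_state()
f=lambda x,y,k,ox,oy:((x+.5)/k-.5+ox,(y+.5)/k-.5+oy)
pt=onz("wrist",f(253,301,5,270,150),105,s)
ptr=onz("wrist",f(515,195,5,270,150),30,s)
ptri=onz("wrist",f(390,195,5,270,150),30,s)
c=onz("wrist",f(285,177,6,330,25),12,s)
y=np.array([.2393,.9709,0]);x=np.array([.9709,-.2393,0])
print(pt,ptr,ptri,c)
for a in (pt,np.array([523.6,-158.7,105])):
  print("ptr-post",(ptr-a)@x,(ptr-a)@y,"clip-post",(c-a)@x,(c-a)@y)
# rail edges direction in wrist
g=cv2.imread('pics/w1.png')
lev=onz("wrist",f(428,478,5,270,150),86,s)[:2]-pt[:2]; print(np.hypot(*lev),np.arctan2(lev[1],lev[0]))
m=cv2.cvtColor(cv2.imread('pics/w1.png'),cv2.COLOR_BGR2GRAY)
E
```

```text
[ 522.21439377 -159.24731135  105.        ] [ 571.56943647 -171.90172707   30.        ] [ 547.45239194 -167.07793297   30.        ] [597.94053172 -49.33609256  12.        ]
ptr-post 50.94701264079264 -0.4755105011190923 clip-post 47.22075268693445 124.83406713120993
ptr-post 49.73269915338143 -1.3384706613339983 clip-post 46.00643919952325 123.97110697099502
48.0348470893482 -1.106763447663612
```

```bash
python3 to.py 522.5 -159.1 52 1.37
```

```text
2.2 [ 523.5 -156.8  169.9] [-3.141 -0.     1.374] [-0.36  0.32  1.57  0.    1.24 -0.16] [ 1. -0.  0.] 94.2
shift [ -2.5  -0.5 117.9] turn 0.004
```

Emit:
send_rows([
  [[-0.0015,0,0.01],0],
  [[-0.0015,0,0.02],0],
  [[-0.0015,0,0.03],0],
  [[-0.0015,0,0.04],0],
  [[-0.0015,0,0.045],0],
  [[-0.0015,0,0.045],0],
  [[-0.0015,0,0.045],0],
  [[-0.0015,0,0.045],0],
])

```text
clock: 2.87
eef_pos: [523.7, -158.5, 125.4]
eef_rot: [3.141, 0.0, 1.373]
wrist_force: [-0.0, 0.2, -0.8]
finger_gap: 94.0
```

```bash
python3 - <<'E'
from h import *
P=[]
for i in range(3):
    s=manip.read_state(); P.append(s["eef_pos"]); print(s["clock"],s["eef_pos"].round(2),s["eef_rot"].round(4))
    im=manip.camera("wrist")
    cv2.imwrite("pics/w2.png",im[:,:,::-1])
g=cv2.cvtColor(im,cv2.COLOR_RGB2GRAY)
cv2.imwrite('pics/z5.png',cv2.resize(im[140:300,250:410,::-1],None,fx=3.6,fy=3.6,interpolation=cv2.INTER_CUBIC))
s["eef_pos"]=np.mean(P,0)
print(s["eef_pos"],proj("wrist",[522.5,-159.1,105],s))
E
```

```text
2.8667 [ 523.66 -158.46  125.43] [3.1410e+00 1.0000e-04 1.3729e+00]
2.9167 [ 523.69 -158.49  125.52] [3.1408e+00 1.0000e-04 1.3728e+00]
2.9667 [ 523.68 -158.47  125.53] [3.1408e+00 1.0000e-04 1.3728e+00]
[ 523.67556904 -158.47429052  125.49302102] [319.21155583 228.94775621]
```

View pics/z5.png

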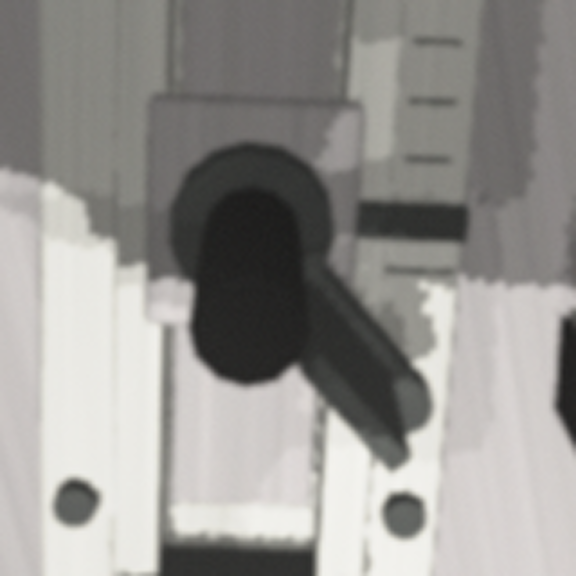

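Emit:
send_rows([
  [[-0.0012,-0.001,0.01],0],
  [[-0.0012,-0.001,0.02],0],
  [[-0.0012,-0.001,0.035],0],
  [[-0.0012,-0.001,0.05],0],
  [[-0.0012,-0.001,0.062],0],
  [[-0.0012,-0.001,0.071],0],
  [[-0.0012,-0.001,0.0735],0],
  [[-0.0012,-0.001,0.0735],0],
])

```text
clock: 3.68
eef_pos: [522.0, -159.3, 50.8]
eef_rot: [-3.14, -0.0, 1.373]
wrist_force: [0.4, 1.1, 0.3]
finger_gap: 94.1
```

Emit:
send_rows([
  [[0,0,0],0],
  [[0,0,0],0],
  [[0,0,0],0],
  [[0,0,0],0],
  [[0,0,0],0],
  [[0,0,0],0],
  [[0,0,0],0],
  [[0,0,0],0],
], hand=1, force=45)

```text
clock: 4.35
eef_pos: [522.2, -159.4, 51.6]
eef_rot: [-3.142, 0.0, 1.373]
wrist_force: [0.8, 0.9, -0.4]
finger_gap: 43.7
```

```bash
python3 to.py 522.4 -159.5 52 1.373;python3 - <<'E'
from h import *
im=manip.camera("wrist")
cv2.imwrite("pics/w3.png",im[:,:,::-1])
print(manip.read_state())
E
```

```text
4.35 [ 522.2 -159.4   51.6] [-3.142  0.     1.373] [-0.36  0.47  1.68 -0.    1.   -0.17] [ 0.8  0.9 -0.4] 43.7
shift [-0.1  0.2 -0.4] turn -0.0
{'clock': 4.4, 'joints': array([-3.63318593e-01,  4.68091598e-01,  1.67731458e+00, -3.60772278e-05,
        9.96108507e-01, -1.65308222e-01]), 'qd': array([-7.25161230e-04, -1.92448805e-04, -3.78835362e-04,  9.86721592e-05,
       -1.79039992e-03,  7.18845595e-04]), 'effort': array([ 5.17605549e-04, -5.67757523e+01, -2.94516295e+01,  5.93756209e-02,
        2.89848587e-02,  1.07655410e-04]), 'eef_pos': array([ 522.25705062, -159.4130026 ,   51.58303616]), 'eef_rot': array([3.14152073e+00, 4.27005768e-05, 1.37280556e+00]), 'wrist_force': array([-1.10171049,  0.85522619, -0.4420039 ]), 'moment': array([-0.00784905,  0.0657221 , -0.01867656]), 'finger_gap': 39.90329665548799}
```

View pics/w3.png

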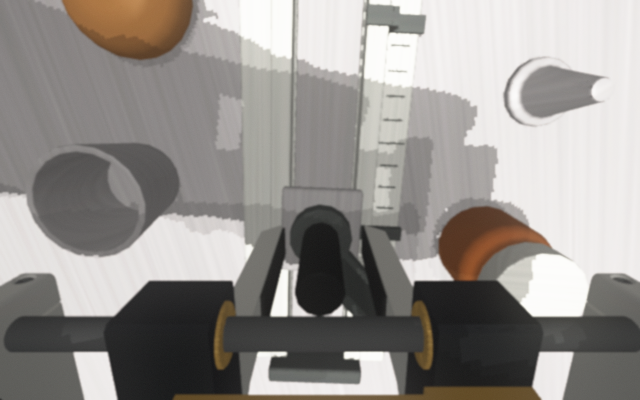

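Still closing, well centred. Let it finish.

Emit:
send_rows([
  [[0,0,0],0],
  [[0,0,0],0],
  [[0,0,0],0],
  [[0,0,0],0],
  [[0,0,0],0],
  [[0,0,0],0],
  [[0,0,0],0],
  [[0,0,0],0],
], hand=1, force=45)

```text
clock: 5.07
eef_pos: [520.9, -159.1, 51.4]
eef_rot: [-3.138, -0.0, 1.373]
wrist_force: [-11.1, 2.4, 7.3]
finger_gap: 21.5
```

```bash
python3 to.py 522.4 -159.5 52 1.373;python3 - <<'E'
from h import *
im=manip.camera("wrist")
cv2.imwrite("pics/w4.png",im[:,:,::-1])
y=np.array([.2393,.9709,0]);s=manip.read_state()
A=R.from_euler('xyz',s["eef_rot"]).as_matrix()
print(s["finger_gap"],s["eef_pos"],s["wrist_force"],A.T@(y*125.2))
E
```

```text
5.0667 [ 520.9 -159.1   51.4] [-3.138 -0.     1.373] [-0.36  0.47  1.68 -0.    1.   -0.17] [-11.1   2.4   7.3] 21.5
shift [-0.1  1.5 -0.6] turn -0.0
21.361249318328905 [ 520.91624159 -159.1005232    51.44046146] [-10.73808556   1.71181846   8.14433202] [1.25074964e+02 5.46836833e+00 8.19267123e-03]
```

View pics/w4.png

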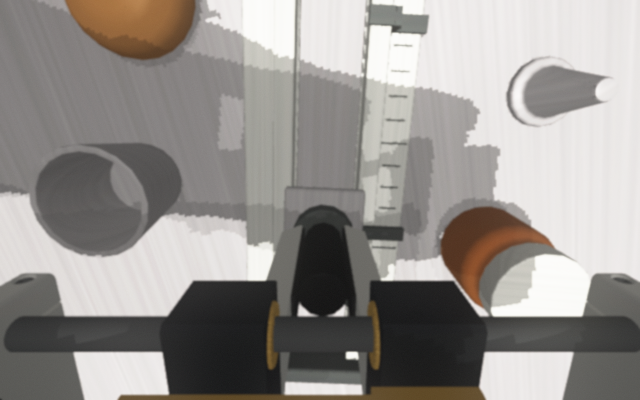

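Emit:
send_rows([
  [[0.002,-0.001,0],0],
  [[0.008,-0.001,0],0],
  [[0.016,-0.0006,0],0],
  [[0.025,-0.0002,0],0],
  [[0.034,0.0002,0],0],
  [[0.043,0.0006,0],0],
  [[0.052,0.001,0],0],
  [[0.06,0.0013,0],0],
])

```text
clock: 5.78
eef_pos: [535.1, -100.6, 51.5]
eef_rot: [-3.141, 0.001, 1.373]
wrist_force: [-2.7, -4.2, 1.0]
finger_gap: 21.3
```

Emit:
send_rows([
  [[0.008,0.0004,0],0],
  [[0.016,0.0007,0],0],
  [[0.025,0.0011,0],0],
  [[0.034,0.0015,0],0],
  [[0.043,0.0019,0],0],
  [[0.052,0.0023,0],0],
  [[0.058,0.0026,0],0],
  [[0.06,0.0027,0],0],
])

```text
clock: 6.45
eef_pos: [549.5, -42.1, 51.5]
eef_rot: [-3.141, 0.001, 1.373]
wrist_force: [-4.6, -5.9, 2.6]
finger_gap: 21.4
```

```bash
python3 - <<'E'
from h import *
im=manip.camera("wrist")
s=manip.read_state()
im=manip.camera("wrist")
cv2.imwrite("pics/w5.png",im[:,:,::-1])
im=manip.camera("top")
cv2.imwrite("pics/top5.png",im[:,:,::-1])
y=np.array([.2393,.9709,0]);x=np.array([.9709,-.2393,0])
d=s["eef_pos"]-[520.9,-159.1,51.4]
print(s["clock"],s["finger_gap"],s["eef_pos"],s["eef_rot"],s["wrist_force"],d@y,d@x)
E
```

```text
6.5 21.97763350113979 [549.5305588  -42.11092828  51.47879005] [-3.14072969e+00  6.83697325e-04  1.37342440e+00] [-3.59677604 -3.44266336  3.58641452] 120.43598244918998 -0.19807532546230489
```

View pics/w5.png

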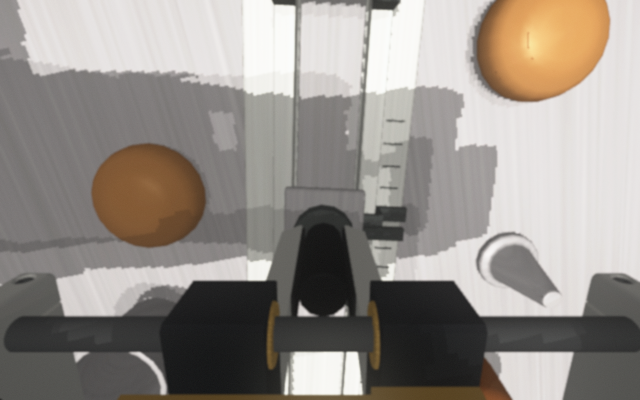

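View pics/top5.png

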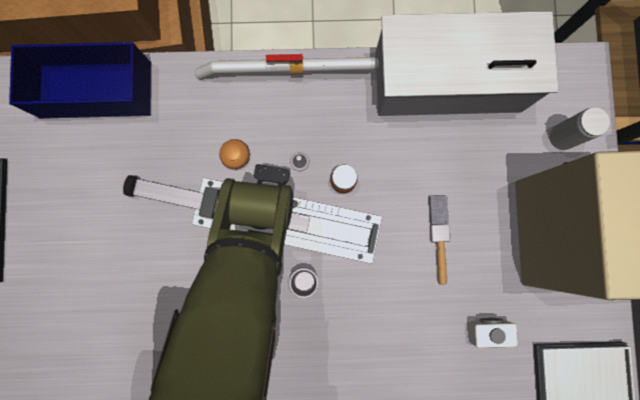

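```bash
python3 - <<'E'
import cv2
a=cv2.imread('pics/w5.png')[190:260,350:420]; cv2.imwrite('pics/z6.png',cv2.resize(a,None,fx=8,fy=8,interpolation=cv2.INTER_CUBIC))
E
```

```text
(no output)
```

View pics/z6.png

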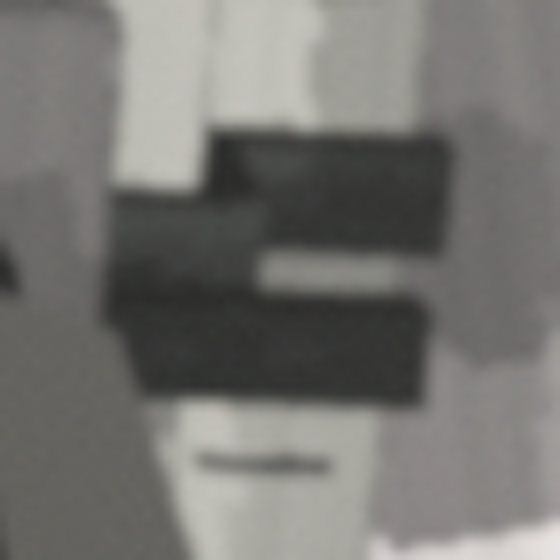

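```bash
python3 - <<'E'
from h import *
s=manip.read_state()
f=lambda x,y:((x+.5)/8-.5+350,(y+.5)/8-.5+190)
y=np.array([.2393,.9709,0]);x=np.array([.9709,-.2393,0])
P=onz("wrist",f(400,351),30,s)
for r in (138,194,250):
    C=onz("wrist",f(400,r),12,s); print((C-P)@y,(C-P)@x)
for r in (300,402): print((onz("wrist",f(400,r),30,s)-P)@y)
A=R.from_euler('xyz',s["eef_rot"]).as_matrix()
print(P,(P-s["eef_pos"])@y,(P-s["eef_pos"])@x,s["wrist_force"],A.T@y,s["eef_pos"])
E
```

```text
12.289996152024887 2.6745887878628594
7.257870589223455 3.203530299520141
2.165888467470558 3.7387635100587797
4.349037874717569
-4.3969233345733985
[598.06269502 -56.7037703   30.        ] -2.110292918323087 50.60236976606242 [-3.14881958 -3.72605502  2.16350229] [ 9.98985793e-01  4.40249590e-02 -6.98297995e-04] [549.4335339  -42.54448389  51.49489349]
```

Emit:
send_rows([
  [[0.001,0,0],0],
  [[0.003,0.0001,0],0],
  [[0.005,0.0002,0],0],
  [[0.007,0.0003,0],0],
  [[0.007,0.0003,0],0],
  [[0.007,0.0003,0],0],
  [[0.007,0.0003,0],0],
  [[0.007,0.0003,0],0],
], force=58)

```text
clock: 7.27
eef_pos: [551.1, -36.0, 51.5]
eef_rot: [-3.141, 0.001, 1.373]
wrist_force: [-3.5, -3.7, 1.5]
finger_gap: 21.3
```

```bash
python3 - <<'E'
from h import *
im=manip.camera("wrist")
s=manip.read_state()
im=manip.camera("wrist")
cv2.imwrite("pics/w6.png",im[:,:,::-1])
y=np.array([.2393,.9709,0]);x=np.array([.9709,-.2393,0])
d=s["eef_pos"]-[520.9,-159.1,51.4]
print(s["clock"],s["finger_gap"],s["eef_pos"],s["eef_rot"],s["wrist_force"],d@y,d@x)
cv2.imwrite('pics/z7.png',cv2.resize(im[190:260,350:420,::-1],None,fx=8,fy=8,interpolation=cv2.INTER_CUBIC))
E
```

```text
7.3167 21.615211730764738 [551.02801867 -35.98420533  51.47429284] [-3.14064822e+00  6.82356557e-04  1.37279934e+00] [-4.30012879 -3.89364187  2.17224137] 126.74275990965174 -0.21031633528768115
```

View pics/z7.png

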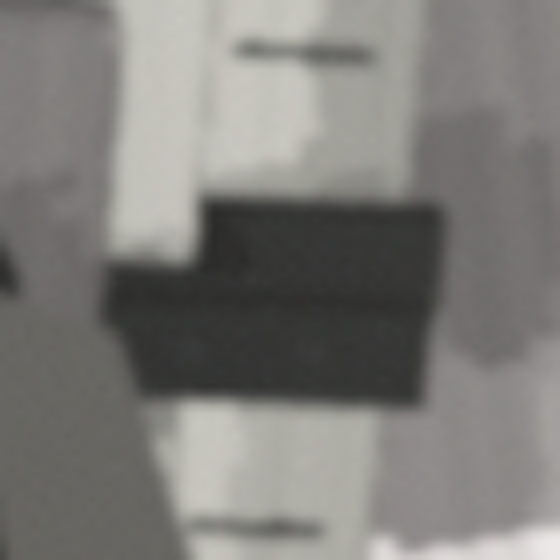

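```bash
python3 - <<'E'
from h import *
s=manip.read_state()
f=lambda x,y:((x+.5)/8-.5+350,(y+.5)/8-.5+190)
y=np.array([.2393,.9709,0]);x=np.array([.9709,-.2393,0])
for z in (30,32,33): 
  P=onz("wrist",f(400,351),z,s);lo=onz("wrist",f(400,402),z,s)
  print(z,(P-s["eef_pos"])@y,(lo-s["eef_pos"])@y)
for z in (10,12,14):
  C=onz("wrist",f(400,259),z,s);print(z,(C-s["eef_pos"])@y,(onz("wrist",f(400,203),z,s)-s["eef_pos"])@y)
b=onz("wrist",f(105,10),12,s)
E
python3 - <<'E'
import cv2
a=cv2.imread('pics/w6.png')[190:340,250:400]; cv2.imwrite('pics/z8.png',cv2.resize(a,None,fx=4,fy=4,interpolation=cv2.INTER_CUBIC))
E
```

```text
30 -2.1341070743884245 -6.531392679969861
32 -1.3369348728128247 -5.690223894400236
33 -0.9383487720250124 -5.269639501615451
10 -1.5124554509216777 3.636485274002204
12 -0.7934431484887617 4.3086660636151946
14 -0.0744308460558165 4.980846853228171
```

View pics/z8.png

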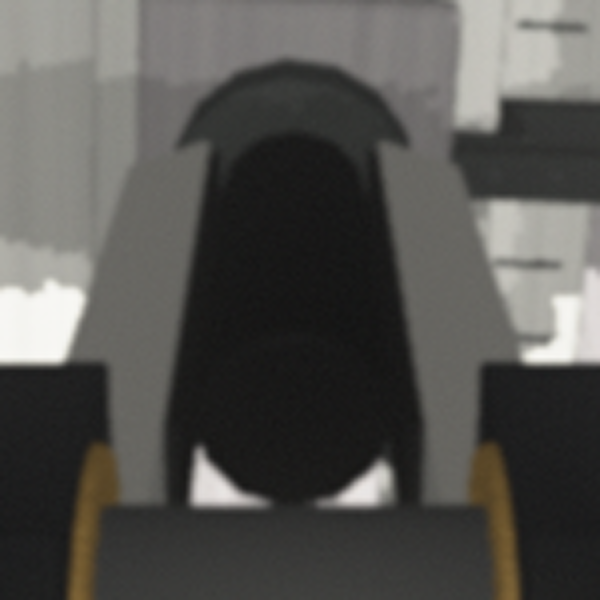

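```bash
python3 - <<'E'
from h import *
s=manip.read_state()
f=lambda x,y:((x+.5)/4-.5+250,(y+.5)/4-.5+190)
y=np.array([.2393,.9709,0]);x=np.array([.9709,-.2393,0])
A=R.from_euler('xyz',s["eef_rot"]).as_matrix()
p=onz("wrist",f(290,503),105,s); print("rear edge rel",A.T@(p-s["eef_pos"]), (p-s["eef_pos"])@y+11)
# same quantities on pre-grasp image w2 (TCP 523.68,-158.47,125.5)
s2=dict(eef_pos=np.array([523.68,-158.47,125.5]),eef_rot=np.array([3.1408,1e-4,1.3728]))
g=lambda x,y:((x+.5)/3.6-.5+250,(y+.5)/3.6-.5+140)
c=onz("wrist",g(249.5,325),105,s2); b=onz("wrist",g(249.5,383),105,s2)
q=onz("wrist",g(465,221),30,s2)
for n,v in (("c",c),("b",b),("ptr",q)): print(n,v,(v-[520.9,-159.1,0])@y)
E
```

```text
rear edge rel [-11.57313163   0.99793154 -53.4916489 ] -0.4811279716973118
c [ 522.20595586 -159.71064165  105.        ] -0.280356737425005
b [ 519.97691103 -170.60902158  105.        ] -11.395004240145916
ptr [ 570.9282023  -172.91864398   30.        ] -1.4447726265476009
```

```bash
python3 - <<'E'
import cv2
from h import *
a=cv2.imread('pics/w4.png')[0:50,355:440]; cv2.imwrite('pics/z9.png',cv2.resize(a,None,fx=8,fy=8,interpolation=cv2.INTER_CUBIC))
im=manip.camera("side"); cv2.imwrite('pics/side6.png',im[:,:,::-1])
cv2.imwrite('pics/z10.png',cv2.resize(im[140:300,200:370,::-1],None,fx=3.6,fy=3.6,interpolation=cv2.INTER_CUBIC))
E
```

```text
(no output)
```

View pics/z9.png

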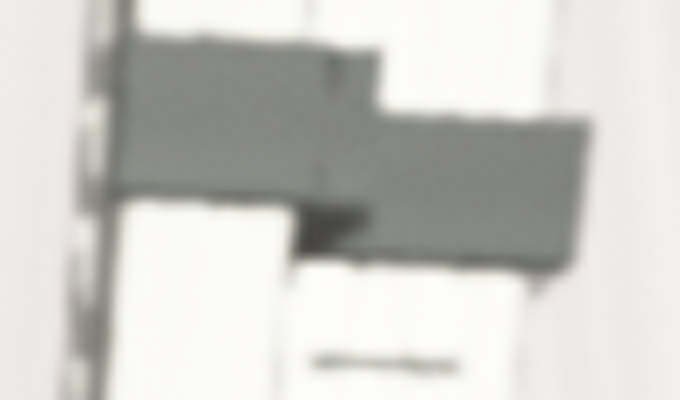

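View pics/z10.png

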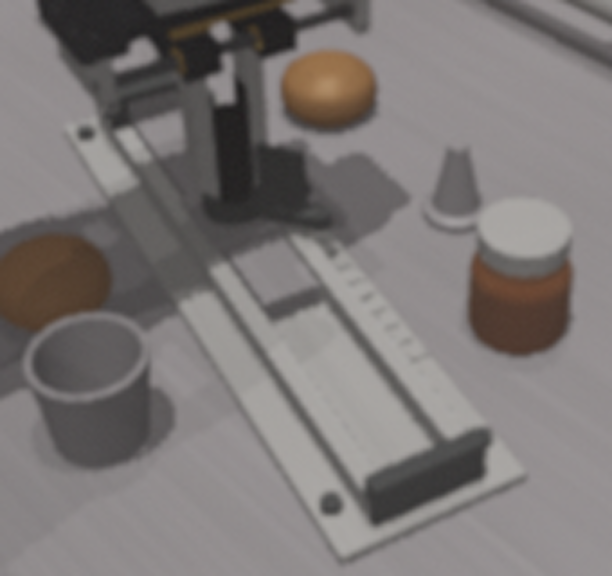

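```bash
python3 - <<'E'
import cv2
a=cv2.imread('pics/w4.png')[205:265,345:420]; cv2.imwrite('pics/z11.png',cv2.resize(a,None,fx=8,fy=8,interpolation=cv2.INTER_CUBIC))
a=cv2.imread('pics/w2.png')[185:220,340:390]; cv2.imwrite('pics/z12.png',cv2.resize(a,None,fx=12,fy=12,interpolation=cv2.INTER_CUBIC))
E
```

```text
(no output)
```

View pics/z11.png

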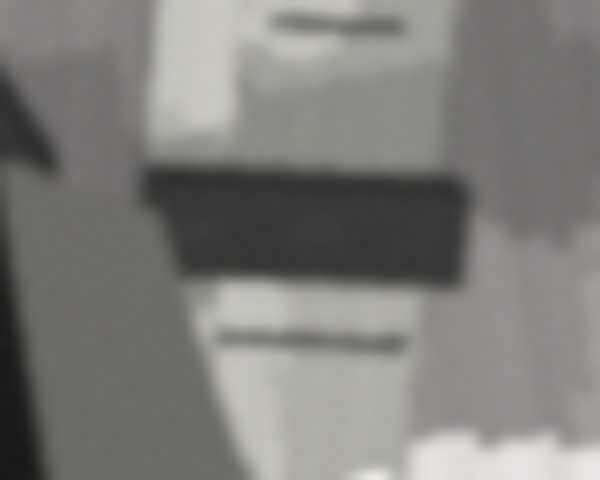

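View pics/z12.png

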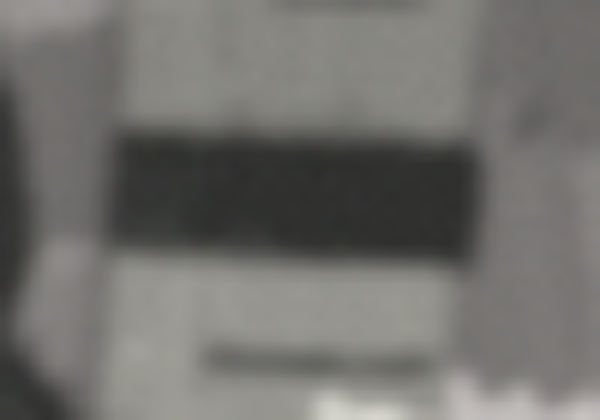

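```bash
cat > tri.py <<'E'
from h import *
S=lambda p,r:dict(eef_pos=np.array(p),eef_rot=np.array(r))
w2=S([523.68,-158.47,125.5],[3.1408,1e-4,1.3728])
w4=S([520.91,-159.10,51.44],[-3.138,0,1.373])
w5=S([549.5,-42.3,51.49],[-3.1407,7e-4,1.3733])
w6=S([551.03,-35.98,51.474],[-3.1406,7e-4,1.3728])
Z=lambda p,k,ox,oy:((p[0]+.5)/k-.5+ox,(p[1]+.5)/k-.5+oy)
def tri(L):
    A=0;b=0
    for st,uv in L:
        e,d=ray("wrist",uv,st); d=d/np.linalg.norm(d); M=np.eye(3)-np.outer(d,d); A=A+M; b=b+M@e
    return np.linalg.solve(A,b)
y=np.array([.2393,.9709,0]);x=np.array([.9709,-.2393,0]);O=np.array([520.9,-159.1,0])
def show(n,p): print(n,p.round(1),"rel grasp TCP x,y:",((p-O)@x).round(2),((p-O)@y).round(2))
E
python3 - <<'E'
from tri import *
show("ptrTR",tri([(w2,Z((480,145),12,340,185)),(w4,Z((468,180),8,345,205))]))
show("ptrBR",tri([(w2,Z((470,262),12,340,185)),(w4,Z((462,284),8,345,205))]))
show("clipTR",tri([(w4,Z((592,120),8,355,0)),(w5,Z((452,138),8,350,190))]))
show("clipTR6",tri([(w4,Z((592,120),8,355,0)),(w6,Z((442,208),8,350,190))]))
show("clipBR",tri([(w4,Z((572,268),8,355,0)),(w5,Z((440,250),8,350,190))]))
E
```

```text
ptrTR [ 572.  -168.8   31. ] rel grasp TCP x,y: 51.99 2.78
ptrBR [ 569.8 -176.2   34. ] rel grasp TCP x,y: 51.57 -4.92
clipTR [608.6 -47.    9.4] rel grasp TCP x,y: 58.37 129.81
clipTR6 [608.6 -47.    9.3] rel grasp TCP x,y: 58.3 129.83
clipBR [606.1 -56.9   9.7] rel grasp TCP x,y: 58.21 119.65
```

Emit:
send_rows([
  [[-0.0011,0,0],0],
  [[-0.0011,0,0],0],
  [[-0.0011,0,0],0],
  [[-0.0011,0,0],0.05],
  [[-0.0011,0,0],0.12],
  [[-0.0011,0,0],0.2],
  [[-0.0011,0,0],0.26],
  [[-0.0011,0,0],0.3],
])

```text
clock: 8.08
eef_pos: [551.3, -37.3, 51.5]
eef_rot: [3.141, 0.001, 1.069]
wrist_force: [1.6, -6.7, -0.9]
finger_gap: 21.1
```

```bash
cat > st.py <<'E'
from tri import *
im=manip.camera("wrist")
s=manip.read_state(); d=s["eef_pos"]-[520.9,-159.1,51.4]
print(s["clock"],s["eef_pos"].round(2),s["eef_rot"].round(4),"F",s["wrist_force"].round(1),"M",s["moment"].round(2),"gap",round(s["finger_gap"],1),"y,x",(d@y).round(2),(d@x).round(2),s["joints"].round(2))
E
python3 st.py
```

```text
8.1333 [551.3  -37.36  51.5 ] [3.1410e+00 7.0000e-04 1.0672e+00] F [-0.6 -5.9 -1.1] M [-1.1   0.21  0.05] gap 21.3 y,x 125.47 0.39 [-0.13  0.48  1.66 -0.    1.    0.37]
```

Emit:
send_rows([
  [[0,0,0],0.08],
  [[0,0,0],0.17],
  [[0,0,0],0.26],
  [[0,0,0],0.35],
  [[0,0,0],0.43],
  [[0,0,0],0.5],
  [[0,0,0],0.55],
  [[0,0,0],0.55],
])

```text
clock: 8.8
eef_pos: [552.1, -37.6, 51.5]
eef_rot: [3.139, -0.001, 0.519]
wrist_force: [6.9, -8.9, -4.6]
finger_gap: 21.3
```

```bash
python3 st.py; python3 - <<'E'
from h import *
im=manip.camera("wrist"); cv2.imwrite('pics/w7.png',im[:,:,::-1])
E
```

```text
8.85 [552.09 -37.64  51.57] [ 3.1393e+00 -1.2000e-03  5.2170e-01] F [ 6.7 -7.4 -5.4] M [-1.44 -0.94  0.03] gap 21.0 y,x 125.39 1.21 [-0.13  0.48  1.66 -0.    1.    0.92]
```

View pics/w7.png

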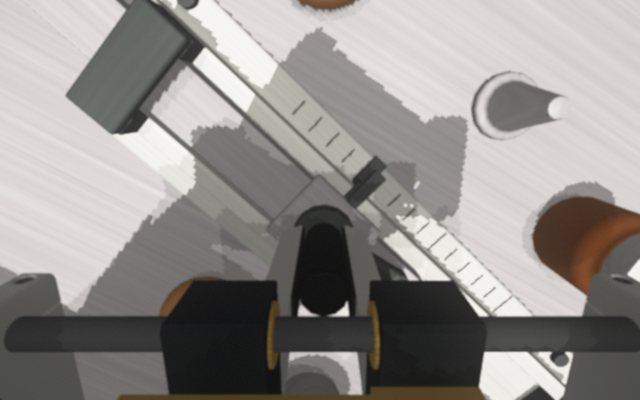

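```bash
python3 - <<'E'
import cv2
a=cv2.imread('pics/w7.png')[140:220,330:410]; cv2.imwrite('pics/z13.png',cv2.resize(a,None,fx=7,fy=7,interpolation=cv2.INTER_CUBIC))
a=cv2.imread('pics/w7.png')[190:330,250:420]; cv2.imwrite('pics/z14.png',cv2.resize(a,None,fx=4,fy=4,interpolation=cv2.INTER_CUBIC))
E
```

```text
(no output)
```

View pics/z13.png

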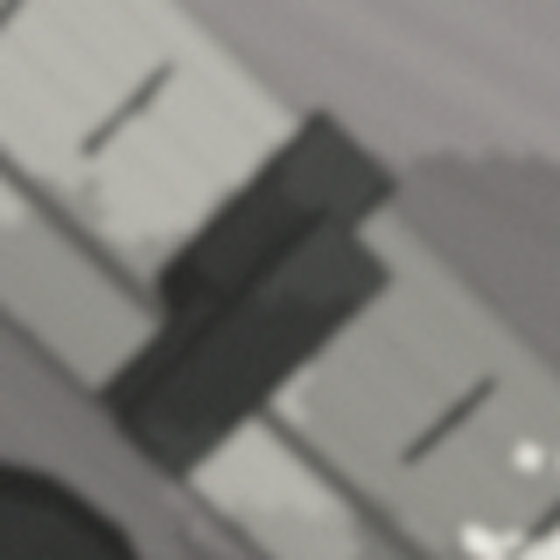

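View pics/z14.png

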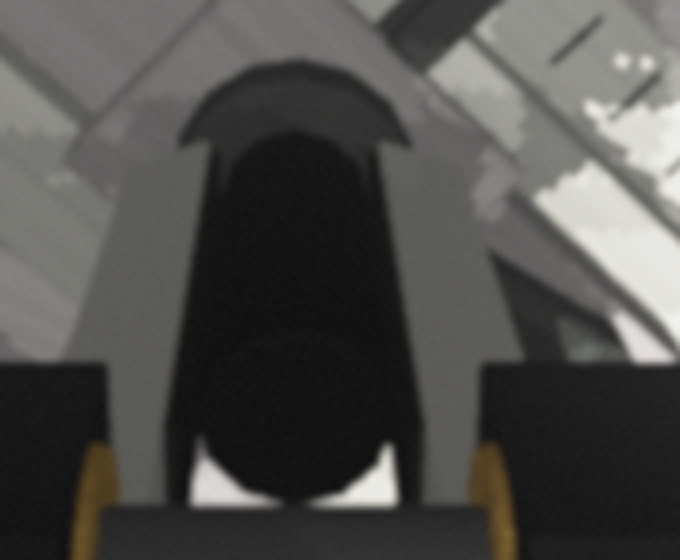

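```bash
python3 - <<'E'
from tri import *
s=manip.read_state(); st=s
for n,p,z in [("ptrF",(330,213),32),("ptrB",(389,275),32),("clipF",(320,112),9.5),("clipB",(398,187),9.5)]:
    show(n,onz("wrist",Z(p,7,330,140),z,s))
E
```

```text
ptrF [602.3 -47.5  32. ] rel grasp TCP x,y: 52.28 127.86
ptrB [600.2 -54.8  32. ] rel grasp TCP x,y: 52.03 120.21
clipF [608.  -46.9   9.5] rel grasp TCP x,y: 57.69 129.77
clipB [605.6 -57.2   9.5] rel grasp TCP x,y: 57.85 119.17
```

Emit:
send_rows([
  [[0,-0.0004,0],0.04],
  [[0,-0.0008,0],0.08],
  [[0,-0.0008,0],0.12],
  [[0,-0.0008,0],0.16],
  [[0,-0.0008,0],0.2],
  [[0,-0.0008,0],0.24],
  [[0,-0.0008,0],0.27],
  [[0,-0.0008,0],0.27],
])

```text
clock: 9.57
eef_pos: [552.8, -37.3, 51.6]
eef_rot: [3.138, -0.004, 0.251]
wrist_force: [16.0, -9.7, -12.6]
finger_gap: 21.5
```

```bash
python3 st.py; python3 - <<'E'
from h import *
im=manip.camera("wrist"); cv2.imwrite('pics/w8.png',im[:,:,::-1])
im=manip.camera("side"); cv2.imwrite('pics/side8.png',im[:,:,::-1])
cv2.imwrite('pics/z15.png',cv2.resize(im[140:240,220:320,::-1],None,fx=5,fy=5,interpolation=cv2.INTER_CUBIC))
E
```

```text
9.6167 [552.82 -37.28  51.64] [ 3.1382 -0.0043  0.2529] F [ 17.1 -11.3 -11.4] M [-1.63 -2.45  0.71] gap 21.1 y,x 125.91 1.84 [-0.13  0.48  1.66 -0.    1.    1.19]
```

View pics/w8.png

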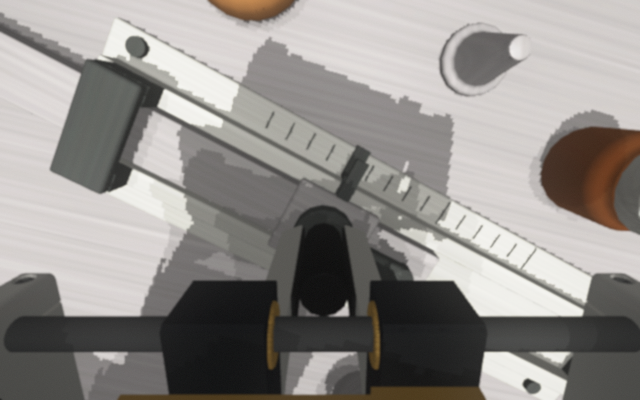

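View pics/z15.png

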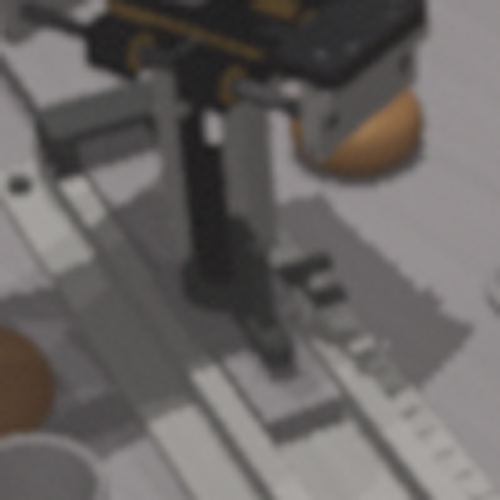

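Emit:
send_rows([
  [[-0.0009,-0.0005,0],0.01],
  [[-0.0009,-0.0005,0],0.02],
  [[-0.0009,-0.0005,0],0.03],
  [[-0.0009,-0.0005,0],0.04],
  [[-0.0009,-0.0005,0],0.04],
  [[-0.0009,-0.0005,0],0.04],
  [[-0.0009,-0.0005,0],0.04],
  [[-0.0009,-0.0005,0],0.04],
])

```text
clock: 10.38
eef_pos: [553.1, -37.4, 51.7]
eef_rot: [3.137, -0.007, 0.214]
wrist_force: [26.9, -13.0, -19.1]
finger_gap: 21.4
```

```bash
python3 st.py; python3 - <<'E'
from h import *
im=manip.camera("wrist"); cv2.imwrite('pics/w9.png',im[:,:,::-1])
cv2.imwrite('pics/z16.png',cv2.resize(im[130:220,310:400,::-1],None,fx=6,fy=6,interpolation=cv2.INTER_CUBIC))
cv2.imwrite('pics/z17.png',cv2.resize(im[180:320,300:440,::-1],None,fx=4,fy=4,interpolation=cv2.INTER_CUBIC))
E
```

```text
10.4333 [553.06 -37.37  51.73] [ 3.137  -0.0074  0.2139] F [ 27.3 -13.5 -18.5] M [-1.99 -4.28  1.01] gap 21.1 y,x 125.89 2.1 [-0.13  0.48  1.66 -0.    0.99  1.23]
```

View pics/z16.png

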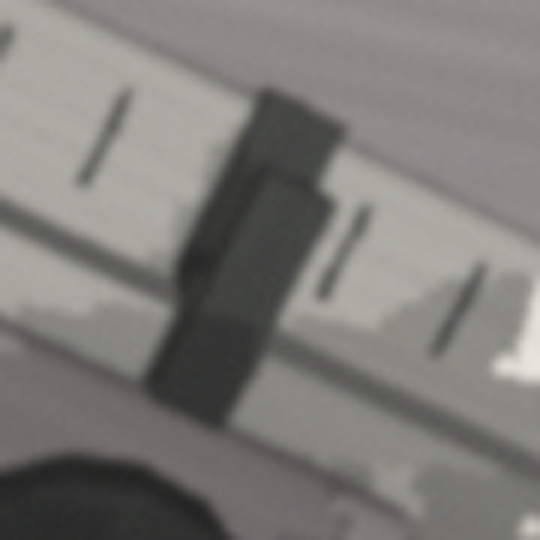

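View pics/z17.png

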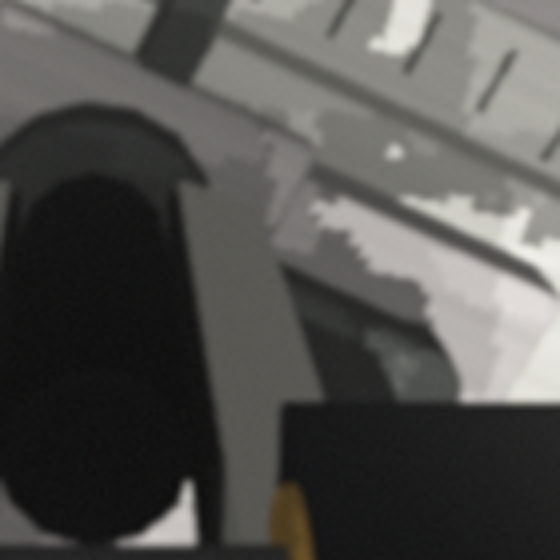

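Emit:
send_rows([
  [[0.0005,0.0003,0],0],
  [[0.001,0.0005,0],0],
  [[0.0015,0.0008,0],0],
  [[0.0022,0.0011,0],0],
  [[0.0022,0.0011,0],0],
  [[0.0022,0.0011,0],0],
  [[0.0022,0.0011,0],0],
  [[0.0022,0.0011,0],0],
])

```text
clock: 11.15
eef_pos: [553.3, -37.3, 51.6]
eef_rot: [3.139, -0.002, 0.214]
wrist_force: [8.6, -8.9, -5.9]
finger_gap: 21.5
```

```bash
python3 - <<'E'
from tri import *
s=S([553.06,-37.37,51.73],[3.137,-.0074,.2139])
for n,p,z in [("ptrF",(268,170),32),("ptrB",(333,205),32),("clipF",(262,88),9.5),("clipB",(347,130),9.5)]:
    show(n,onz("wrist",Z(p,6,310,130),z,s))
a=onz("wrist",Z((285,265),4,300,180),45,s);b=onz("wrist",Z((430,332),4,300,180),45,s);show("a",a);show("b",b);d=b-a;print(np.arctan2(d[1],d[0]))
a=onz("wrist",Z((320,170),4,300,180),26,s);b=onz("wrist",Z((550,290),4,300,180),26,s);d=b-a;print("wall",np.arctan2(d[1],d[0]))
E
python3 st.py; python3 - <<'E'
from h import *
im=manip.camera("wrist"); cv2.imwrite('pics/w10.png',im[:,:,::-1])
cv2.imwrite('pics/z18.png',cv2.resize(im[130:220,310:400,::-1],None,fx=6,fy=6,interpolation=cv2.INTER_CUBIC))
cv2.imwrite('pics/z19.png',cv2.resize(im[180:320,300:440,::-1],None,fx=4,fy=4,interpolation=cv2.INTER_CUBIC))
E
```

```text
ptrF [602.5 -46.7  32. ] rel grasp TCP x,y: 52.28 128.69
ptrB [600.4 -53.9  32. ] rel grasp TCP x,y: 52.0 121.2
clipF [608.1 -46.8   9.5] rel grasp TCP x,y: 57.84 129.92
clipB [605.6 -57.1   9.5] rel grasp TCP x,y: 57.86 119.34
a [554.6 -67.3  45. ] rel grasp TCP x,y: 10.71 97.21
b [548.5 -91.6  45. ] rel grasp TCP x,y: 10.65 72.1
-1.814688383795355
wall -1.8533359929507818
11.2 [553.3  -37.33  51.63] [ 3.1392e+00 -2.3000e-03  2.1390e-01] F [ 8.4 -8.9 -5.6] M [-1.3  -1.18  0.87] gap 21.2 y,x 125.98 2.32 [-0.13  0.48  1.65 -0.    1.    1.23]
```

View pics/z18.png

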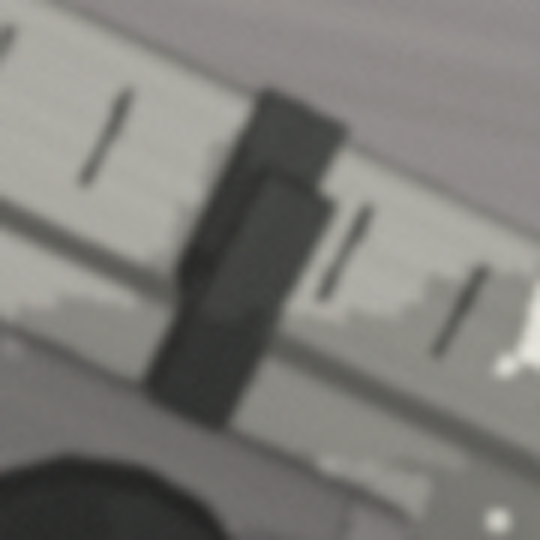

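View pics/z19.png

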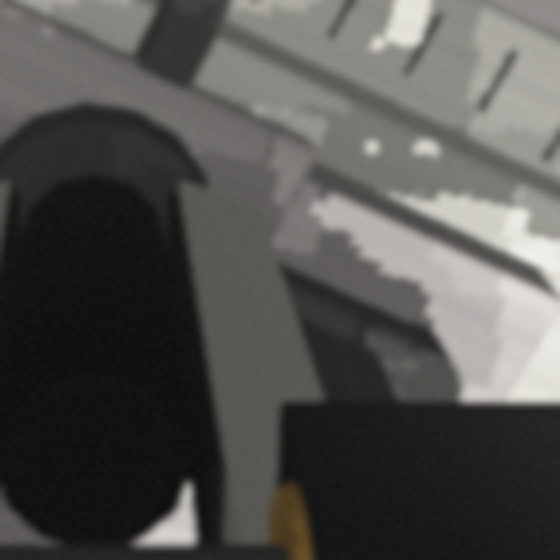

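Emit:
send_rows([
  [[0.0005,0.0003,0],0.01],
  [[0.0007,0.0004,0],0.02],
  [[0.0007,0.0004,0],0.03],
  [[0.0007,0.0004,0],0.05],
  [[0.0007,0.0004,0],0.05],
  [[0.0007,0.0004,0],0.05],
  [[0.0007,0.0004,0],0.05],
  [[0.0007,0.0004,0],0.05],
])

```text
clock: 11.92
eef_pos: [554.0, -37.5, 51.6]
eef_rot: [3.14, -0.002, 0.164]
wrist_force: [7.6, -8.4, -4.4]
finger_gap: 21.3
```

```bash
python3 st.py; python3 - <<'E'
from h import *
im=manip.camera("wrist"); cv2.imwrite('pics/w11.png',im[:,:,::-1])
cv2.imwrite('pics/z20.png',cv2.resize(im[130:220,310:400,::-1],None,fx=6,fy=6,interpolation=cv2.INTER_CUBIC))
cv2.imwrite('pics/z21.png',cv2.resize(im[180:320,300:440,::-1],None,fx=4,fy=4,interpolation=cv2.INTER_CUBIC))
im=cv2.imread('pics/w8.png')
cv2.imwrite('pics/z22.png',cv2.resize(im[180:320,300:440],None,fx=4,fy=4,interpolation=cv2.INTER_CUBIC))
E
```

```text
11.9667 [553.99 -37.44  51.6 ] [ 3.1396e+00 -2.2000e-03  1.6410e-01] F [ 7.4 -7.7 -4.6] M [-0.99 -1.16  0.98] gap 21.5 y,x 126.04 3.02 [-0.13  0.48  1.65 -0.    1.    1.27]
```

View pics/z20.png

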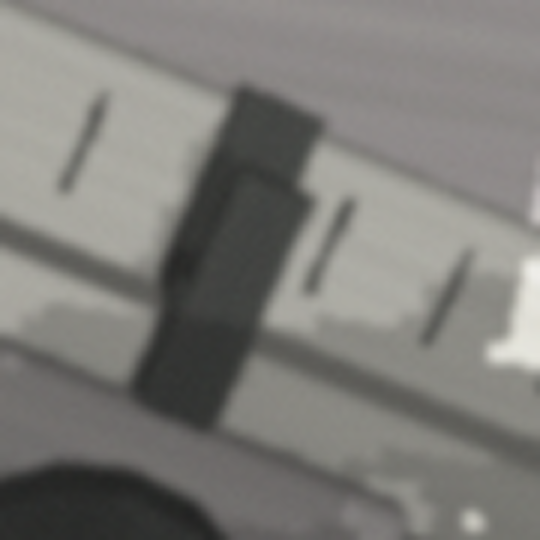

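View pics/z21.png

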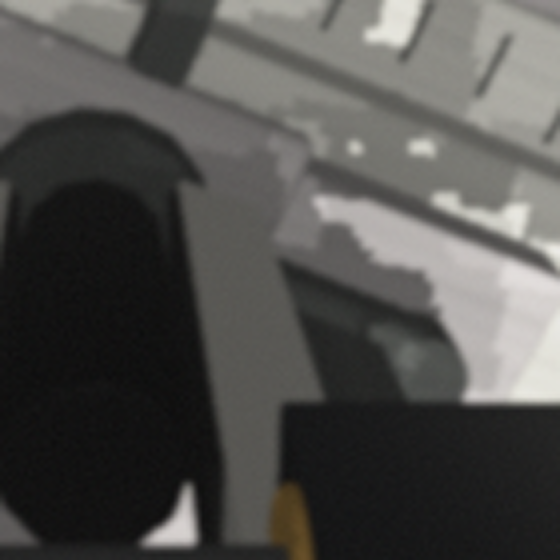

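View pics/z22.png

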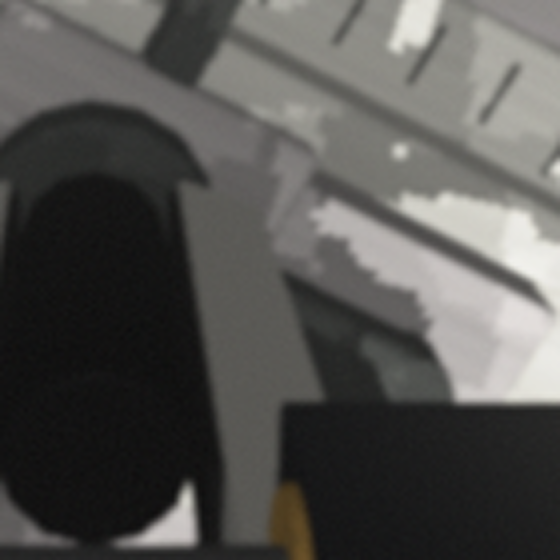

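```bash
python3 - <<'E'
from tri import *
T={"w8":(S([552.82,-37.28,51.64],[3.1382,-.0043,.2529]),(290,275),(425,343),(330,180),(545,302)),
"w11":(S([553.99,-37.44,51.6],[3.1396,-.0022,.1641]),(285,260),(435,320),(320,165),(550,265))}
for k,(s,a,b,c,d) in T.items():
    q=[onz("wrist",Z(p,4,300,180),z,s) for p,z in((a,45),(b,45),(c,26),(d,26))]
    e=q[1]-q[0];f=q[3]-q[2];print(k,"lever",np.arctan2(e[1],e[0]),"wall",np.arctan2(f[1],f[0]))
s=T["w11"][0]
for n,p,z in [("ptrF",(243,165),32),("ptrB",(310,198),32),("clipF",(238,85),9.5),("clipB",(323,122),9.5)]:
    show(n,onz("wrist",Z(p,6,310,130),z,s))
E
```

```text
w8 lever -1.810716079905533 wall -1.849757696697748
w11 lever -1.8105004606305584 wall -1.8320341601794636
ptrF [602.9 -46.5  32. ] rel grasp TCP x,y: 52.69 128.98
ptrB [600.8 -53.7  32. ] rel grasp TCP x,y: 52.31 121.45
clipF [608.3 -46.7   9.5] rel grasp TCP x,y: 57.95 129.99
clipB [605.8 -56.7   9.5] rel grasp TCP x,y: 57.94 119.7
```

Emit:
send_rows([
  [[0,0,0],0],
  [[0,0,0],0],
  [[0,0,0],0],
  [[0,0,0],0],
  [[0,0,0],0],
  [[0,0,0],0],
  [[0,0,0],0],
  [[0,0,0],0],
])

```text
clock: 12.68
eef_pos: [554.0, -37.5, 51.6]
eef_rot: [3.14, -0.002, 0.164]
wrist_force: [8.0, -7.7, -6.4]
finger_gap: 21.4
```

```bash
python3 st.py; python3 - <<'E'
from h import *
im=manip.camera("wrist"); cv2.imwrite('pics/w12.png',im[:,:,::-1])
a=cv2.imread('pics/w11.png').astype(int); b=im[:,:,::-1].astype(int)
print(abs(a-b)[130:330,300:440].mean(), abs(a-b)[130:330,300:440].max())
im=manip.camera("top"); cv2.imwrite('pics/top12.png',im[:,:,::-1])
E
```

```text
12.7333 [554.03 -37.46  51.64] [ 3.1395e+00 -2.3000e-03  1.6410e-01] F [ 8.5 -7.6 -5.6] M [-1.11 -1.17  1.05] gap 21.2 y,x 126.03 3.05 [-0.13  0.48  1.65 -0.    1.    1.27]
1.0014761904761904 19
```

View pics/top12.png

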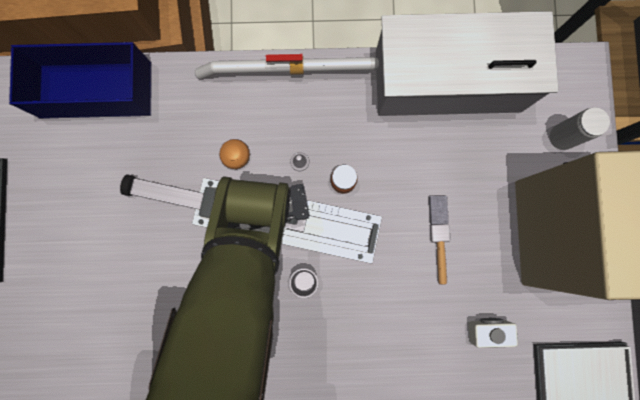

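The hold is steady and the bystanders haven't moved: the buns, nozzle (300,160), jar (344,178), cup (304,282) and brush are where they were. The second bun is hidden under the arm. I'm handing in now.

```bash
python3 -c "
from cell import manip
print(manip.sign_off())"
```

```text
the job is handed in; nothing more can be done
None
```

I gripped the post, drew the leg about 126 mm until the pointer stood over the mark, and then turned the gripper clockwise about the post to close the cam lever. I handed in at about 12.8 s, still gripping the post.

**Pointer:** in the last wrist pictures its middle is within about 0.4 mm of the clip's middle along the rail. My earlier estimates of the distance to draw disagreed, from 124.8 to 128 mm. I settled it by triangulating the pointer and clip from several wrist pictures.

**Lever:** it measured -1.81 rad, against an ideal of -1.812 for fully closed. It did not move when I turned a further 0.09 rad, and the torque about the vertical rose to about 1 N m, so it is on its stop.

**Hold:** the final 0.7 s hold showed no movement, with a finger gap of 21.3 mm and about 13 N at the wrist. The highest reading was about 36 N, when I briefly shifted the wrong way sideways and then corrected it. The post had slid in the pads across the rail during the last turn; the gripper's sideways reading ended about 3 mm from where it gripped.

**Bystanders:** the nozzle, cup, jar, brush and one bun are where they were in the last top picture. The second bun was hidden under the arm there, so I could not check it.

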